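# Fit a spring channel nut in the accessory rail

### The arm

A 6-joint arm with a two-finger parallel gripper is mounted at the origin on a cart in front of the work surface, level with it; the furniture and walls round the work are solid. World frame = base frame: x ahead of the robot, y to its left, z up, the work surface at z = 0. Lengths are in m, angles in rad, forces in N, time in s.
With the tool pointing down it reaches from about 0.275 to 0.775 m from the base axis. Payload 14.6 kg.
Tool frame: the origin (TCP) lies midway between the tips of the shut fingers; the grasp point (between the pads) lies 19 mm behind it; z points along the fingers, y is the line along which they close (so a half turn about z gives the same grasp; the last joint's range is limited). The gripper opens to 85 mm and grips with 20 to 120 N. Pads are 22 mm wide; open, the fingers measure 114 mm over their backs; the gripper's body (76 mm by 85 mm) begins 54 mm behind the grasp point. The pads swing forward as they close: fully open they stand 13 mm farther back than shut.
Start: joints at [0.99, 0.263, -0.048, 1.259, 0, 1.415], TCP at [0.217, 0.478, 0.231] pointing down, gripper open.
Joint ranges: [-2.65, 2.65], [-0.89, 1.7], [-1.18, 1.37], [-2.13, 2.11], [-1.35, 1.29], [-3.14, 3.14]. Speed limits (rad/s): [1.89, 1.89, 2.57, 2.79, 3.14, 3.14].

### API

Orientations are given as [roll, pitch, yaw] about the fixed x, y, z axes, in that order (R = Rz(yaw) Ry(pitch) Rx(roll)).
In Python, from rig import sensors, vision, ctrl gives the robot as it stands.
- The arm moves only by the shell command python3 -m pendant 'ROWS'. ROWS is JSON, a list of rows, each an object of numbers: "tx", "ty", "tz": the shift along the tool's x, y, z in cm; "rx", "ry", "rz": the turn, a rotation vector about the tool's x, y, z in degrees; "claw": the opening in per cent of the stroke, from 0 (shut) to 100 (fully open). In form: [{"tx": .., "ty": .., "tz": .., "rx": .., "ry": .., "rz": .., "claw": ..}, ...]. A call has 1 to 5 rows; each row shifts and turns the commanded pose from where the row before left it, along the tool's axes as they then stand; what a row does not reach is not made up. A row lasts 1/8 s, in which the tool goes at most 62.5 mm and 10.7 degrees, less where a joint would pass 70% of its speed; a pose out of reach is approached as far as the arm can. A call is refused whole if a number of a shift passes 6.25 or a number of a turn 10.7, either way. A call with a gripper value outside its range is refused whole. The fingers move at their own pace and stop on an object; the grip force is fixed at half the most. Time passes only in rows, so rows that do not move let the fingers close. It gives the time, the measured TCP pose, the force, the opening and the grip force at its end, in the units of the state.
- sensors.get_state(): the state, without advancing time (a new reading comes with each control period).
- vision.grab_frame(name): name is "scene" or "top"; returns a dict with "image" (400x640x3 uint8, red, green, blue), "K" (3x3 intrinsics, pixels), "dist" ([k1, k2, p1, p2, k3] as OpenCV has them; the pictures are not rectified), "R" (3x3) and "t" (3): a world point X has camera coordinates R X + t. Camera axes: x right, y down, z forward; pixel columns grow to the right and rows downward; lengths in m; the calibration is good to about 2 mm. A picture is of the moment at which its call begins. There is no depth.
- ctrl.job_done(): hands the job in; it is judged then, once.
The state is a dict: "t": time; "joint_positions": joint angles; "dq": joint speeds; "tau": joint torques, N m; "tcp_pos": TCP position; "tool_rot": TCP orientation; "force": force on the tool from outside, world axes, zero at the start; "moment": the same for the moment, N m; "gripper_width": finger opening in m; "gripper_force": force on a finger pad.
Only numpy, scipy, OpenCV 4.12 (cv2) and the standard library are available. Lean on these libraries where they do the work, as an engineer would, in place of code of your own. Each camera call takes 0.05 s, during which the arm holds its last target. There are 200 camera calls.

### The job

Fit the loose channel nut into the slot of the aluminium accessory rail: drop its bar in lengthwise, push it down against the spring strip until the bar is under the lips and give it a quarter turn. Still holding it down, slide it gently along to the sprung plunger at the buffer end, then let it rise so that its grooves catch both lips, and let go with the nut resting against the plunger. Use light force on rail and plunger, and leave the things around alone.

Things in the scene. Friction and masses are not known exactly. Their poses are not given: they have to be found in the camera images.
- nut_centre (a point): Channel nut, loose, about 150 g, upright on the worktop; this point is half-way up: 35 mm above its underside, 35 below its top. x along bar and wing, z up; the same after a half turn. Black wing grip 38 (x) x 14 (y) mm, 32 to 70 mm above the underside: grasp it across its 14 mm. Below it a collar, 30 mm diameter, from 28 to 32 mm, and a round stem, 20 mm diameter, down to the bar.
- nut_foot (a point): Middle of the nut's underside. Steel bar 46 (x) x 19 (y) x 8 mm; at its ends teeth 3 mm thick (20 to 23 mm from the axis) rising to 11 mm above the underside; between teeth and stem the two grooves, 10 mm wide, floor 8 mm above the underside. Axes as the nut's.
- rail: Accessory rail, fixed on the worktop: lipped aluminium channel 60 (x) x 250 (y) x 40 mm high, slot open upward. Origin at the middle of its underside, y along the slot toward the buffer end (black block standing a little above the lips, round steel head outside), z up. Inside, under the lips, 54 mm wide: room to turn the nut. Rail and nut bear up to 35 N against each other.
- slot (a point): Point in the slot's middle, level with the top of the lips, 40 mm above and 20 mm to -y of the rail's origin; axes as the rail's. The slot is 22 mm wide between two rolled lip edges: round bars of 8 mm diameter along y at x = +-15 mm, their undersides 8 mm below this point. The nut can be dropped in with its centre from 65 mm to -y to 10 mm to +y of here; beyond, the plunger may be in the way.
- strip_top (a point): Rest height of the spring strip in the channel, 14 mm below slot. The strip yields 11 mm downward, 6.4 N at first, 15 N at its hard stop. The nut's underside is at this height when it meets the strip; 5 mm lower the teeth just pass below the lips (best 7 to 9 mm lower); crosswise and let go, the strip holds the nut with its grooves on the lips and its underside 2 mm below this point.
- stop: Buffer unit in the rail's +y end, fixed: black block 18 mm long, origin at its middle on the rail's underside, 114 mm to +y of the rail's origin; axes as the rail's. From it a rod runs inside the slot to -y and ends in a sprung plunger (plunger_line).
- plunger_line (a point): Fixed point on the plunger's line of travel, 33.5 mm above and 30 mm to +y of the rail's origin. The plunger (steel block 16 mm wide, 10 high) meets the nut's stem. Its relaxed face lies 0 to 30 mm to +y of here; its setting is not given: find it by feel. It yields 6 mm, 3 N to 6.6 N, then is solid; over 20 N spoils it. Sliding the pressed-down nut costs up to about 10 N of friction besides.
- nut: The whole channel nut; origin at its underside, as nut_foot.
- timer: White timer with a dark dial, 66 x 66 x 48 mm, loose bystander; origin at its underside.
- gel_blue: Small squat bottle, 43 mm across and 60 mm high, loose bystander; origin at its underside.
- pen_a: Thin pen lying on the worktop, 145 mm long, 11 mm thick, loose bystander; origin at its underside.
- swab_packet_1: Flat paper swab packet, 71 x 50 x 6 mm, loose bystander; origin at its underside.

How it is judged:
On the way, in this order (a step that is already met when the one before it is completed fails the run):
1. the nut is pushed down in the slot with its bar lengthwise, its teeth below the lips (underside under 22 mm) (z of nut_centre in the frame of rail below 0.057 m and x of nut_centre in the frame of rail between -0.006 and 0.006 m and y of nut_centre in the frame of rail between -0.12 and 0.1 m and angle between the x axis of nut_centre and the y axis of rail, either way round below 0.3 rad), for 0.1 s.
2. the nut is turned crosswise under the lips (z of nut_centre in the frame of rail below 0.061 m and x of nut_centre in the frame of rail between -0.006 and 0.006 m and angle between the x axis of nut_centre and the x axis of rail, either way round below 0.2 rad), for 0.1 s.
At the end, for the whole second after the job is handed in: Nut crosswise in the rail (square within 0.15 rad, upright within 0.1 rad, within 4 mm of mid-slot), its grooves raised onto both lips (its underside 22.5 to 25.5 mm above the rail's), touching the plunger (over 0.3 N), let go and at rest (z of nut_centre in the frame of rail between 0.0575 and 0.0605 m and x of nut_centre in the frame of rail between -0.004 and 0.004 m and angle between the x axis of nut_centre and the x axis of rail, either way round below 0.15 rad and angle between nut_centre's own z axis and vertical below 0.1 rad and contact force between nut and stop above 0.3 N and linear speed of nut below 0.02 m/s).
It fails at once if the nut is forced against the rail with more than 35 N (contact force between nut and rail above 35 N).
It fails at once if the plunger is pushed with more than 20 N (contact force between nut and stop above 20 N).
It fails at once if the timer, bottle, pen or swab packet is moved more than 20 mm (distance of any of timer, gel_blue, pen_a, swab_packet_1 from where it was at the start of the episode above 0.02 m).
It also fails if it takes over 58 s, if anything falls off the work surface, if the arm or the gripper's body presses on something with over 40 N, if the wrist force passes 120 N, or if a joint passes its speed limit or range.

## Working session

There is one attempt and no reset: what is moved stays moved. The work goes in short steps, Python scripts to look and compute and a shell command to move; the robot and the scene stay as the last step left them, time stands still between calls to the robot, and variables do not carry over. Pictures are saved under pics/ and viewed, at most 10 in all, crops included, and the job is handed in when it is done.

```bash
mkdir -p pics
python3 - <<'E'
from rig import sensors, vision, ctrl
import cv2,pickle
s=sensors.get_state();print(s)
d={}
for n in("scene","top"):
    f=vision.grab_frame(n);d[n]=f
    cv2.imwrite(f"pics/{n}0.png",f["image"][:,:,::-1]);print(n,f["K"],f["dist"],f["R"],f["t"])
pickle.dump(d,open("d0.pkl","wb"))
E
```

```text
{'t': 0.0, 'joint_positions': array([ 9.89704251e-01,  2.63519562e-01, -4.89222445e-02,  1.25937643e+00,
        7.52738570e-06,  1.41551209e+00]), 'dq': array([-0.00096437,  0.00065661, -0.00031735, -0.0007726 ,  0.00134816,
        0.00095061]), 'tau': array([-5.24694391e-03, -6.37623239e+01,  3.84560466e+01,  1.37757181e-02,
       -4.01018024e-04, -5.23255346e-05]), 'tcp_pos': array([0.21670662, 0.4779042 , 0.23083222]), 'tool_rot': array([-3.14058421e+00, -1.65485790e-04,  2.71578473e+00]), 'force': array([ 0.7635228 , -0.59845622, -0.11262686]), 'moment': array([-0.01999264,  0.00011436,  0.00621373]), 'gripper_force': 0.0, 'gripper_width': 0.08537110373899207}
scene [[431.39484826   0.         324.20794979]
 [  0.         431.39484826 205.23875966]
 [  0.           0.           1.        ]] [-0.08330198  0.          0.          0.          0.        ] [[ 0.57764718 -0.816193   -0.01235818]
 [-0.42034058 -0.28444299 -0.86162984]
 [ 0.69974105  0.50291269 -0.50738673]] [-0.22622038  0.23764661  0.92238511]
top [[389.29987784   0.         316.13052832]
 [  0.         389.29987784 201.8631586 ]
 [  0.           0.           1.        ]] [-0.08436958  0.          0.          0.          0.        ] [[-0.02340809 -0.9995012  -0.02119948]
 [-0.98271056  0.0269002  -0.18318386]
 [ 0.18366276  0.01654497 -0.98285007]] [0.03858433 0.4724879  0.88552008]
```

View pics/scene0.png

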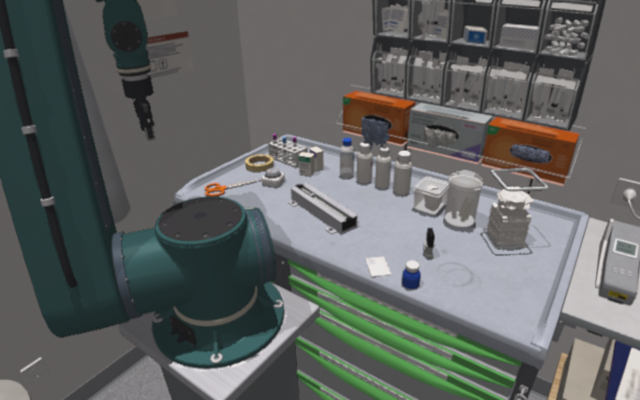

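View pics/top0.png

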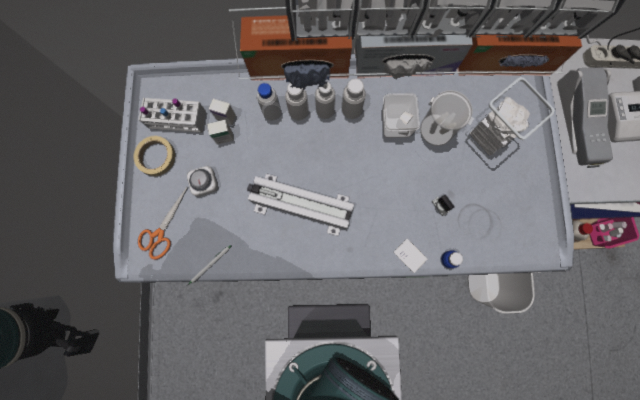

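The scene view shows the rail around (323,207) and the nut at (430,242). In the top view the rail runs from (250,188), the black buffer end, to (353,217). The nut is at (443,204). I'll crop both for a closer look.

```bash
cat > h.py <<'E'
import numpy as np,cv2
def ray(f,u,v):
    p=cv2.undistortPoints(np.array([[[u,v]]],float),f["K"],f["dist"])[0,0]
    R,t=np.array(f["R"]),np.array(f["t"])
    return -R.T@t, R.T@np.array([p[0],p[1],1.])
def onz(f,u,v,z):
    c,d=ray(f,u,v); return c+d*(z-c[2])/d[2]
def two(f,a,g,b):
    c1,d1=ray(f,*a);c2,d2=ray(g,*b)
    s=np.linalg.lstsq(np.c_[d1,-d2],c2-c1,rcond=None)[0]
    p,q=c1+s[0]*d1,c2+s[1]*d2
    return (p+q)/2,np.linalg.norm(p-q)
def px(f,X):
    return cv2.projectPoints(np.array([X],float),cv2.Rodrigues(np.array(f["R"]))[0],np.array(f["t"]),f["K"],f["dist"])[0].ravel()
E
python3 - <<'E'
import pickle,cv2,numpy as np
d=pickle.load(open("d0.pkl","rb"))
def c(n,x,y,w,h,k): return cv2.resize(d[n]["image"][y:y+h,x:x+w,::-1],None,fx=k,fy=k,interpolation=cv2.INTER_CUBIC)
a=c("top",240,165,130,75,6)
b=np.hstack([c("top",420,185,50,40,8),c("scene",410,220,45,40,8)])
cv2.imwrite("pics/c1.png",a);cv2.imwrite("pics/c2.png",b)
E
```

```text
(no output)
```

View pics/c1.png

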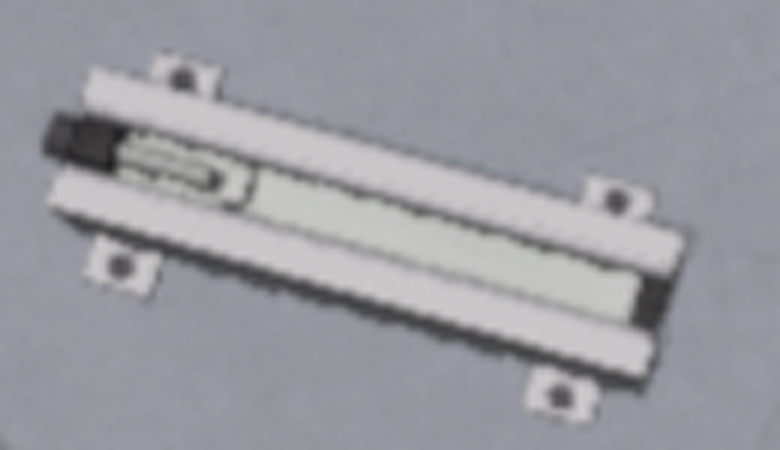

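View pics/c2.png

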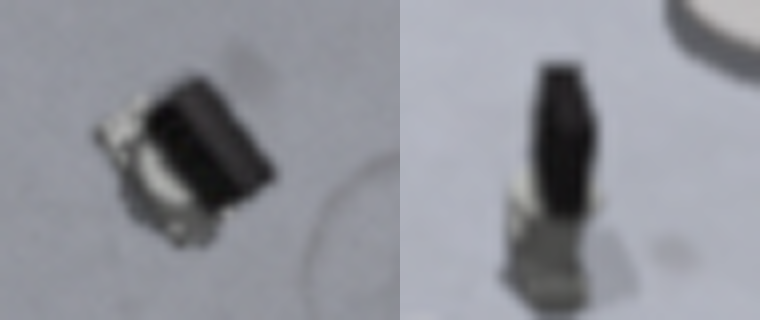

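The first crop shows the rail's top face with corners near (90,68), (48,205), (685,232) and (655,378), the buffer to the left and the plunger at about (240,190). The second shows the wing top edge from (197,75) to (277,177).

Run:
```python
import pickle,numpy as np
from h import *
d=pickle.load(open("d0.pkl","rb"));T=d["top"];S=d["scene"]
q=lambda x,y,k,ox,oy:((x+.5)/k-.5+ox,(y+.5)/k-.5+oy)
c1=lambda x,y:onz(T,*q(x,y,6,240,165),.04)[:2]*1e3
P=[c1(*p) for p in[(90,68),(48,205),(685,232),(655,378)]]
for p in P:print(p.round(1))
L=(P[0]+P[1])/2;R=(P[2]+P[3])/2;print("mid",(L+R)/2,"len",np.linalg.norm(L-R),"ang dir to buffer deg",np.degrees(np.arctan2(*(L-R)[::-1])))
for p in[(130,128),(640,272),(110,172),(635,320),(253,170),(243,210),(205,180)]:print("slot",p,c1(*p).round(1))
print("nut top")
for p in[(197,75),(277,177),(250,187),(172,95)]:print(p,(onz(T,*q(*p,8,420,185),.07)[:2]*1e3).round(1))
# scene silhouettes top-left corner of black
for p in[(540,63),(578,63),(597,120),(592,205)]:print("sc",(onz(S,*q(p[0]-400,p[1],8,410,220),.07)[:2]*1e3).round(1))
# timer,pen,packet
for n,p in dict(timer=(201,181),pen1=(193,281),pen2=(230,247),pk=(410,255),gel=(453,259)).items():print(n,onz(T,*p,0.03)[:2].round(3))
# black mask of nut
im=T["image"].astype(int);m=(im[185:225,420:470].max(2)<75);ys,xs=np.nonzero(m)
print(cv2.minAreaRect(np.c_[xs+420,ys+185].astype(np.float32)),im[195,444],im[199,448])
```

```text
[542.7 175.5]
[486.3 192.2]
[468.2 -63.3]
[410.  -49.1]
mid [476.79882657  63.81272102] len 251.58025763743038 ang dir to buffer deg 72.57850347705751
slot (130, 128) [517.1 159. ]
slot (640, 272) [452.6 -44.8]
slot (110, 172) [499.1 167.1]
slot (635, 320) [433.3 -42.1]
slot (253, 170) [498.3 109.2]
slot (243, 210) [482.  113.3]
slot (205, 180) [494.8 128.6]
nut top
(197, 75) [ 479.1 -273.2]
(277, 177) [ 448.3 -294.1]
(250, 187) [ 445.6 -285.9]
(172, 95) [ 473.4 -265.3]
sc [ 467.9 -264.5]
sc [ 474.6 -274.5]
sc [ 448.1 -292.1]
sc [ 405.6 -308.5]
timer [0.536 0.312]
pen1 [0.292 0.324]
pen2 [0.372 0.236]
pk [ 0.342 -0.192]
gel [ 0.329 -0.294]
((442.99993896484375, 204.5), (15.254256248474121, 15.531606674194336), 56.3099365234375) [60 60 62] [58 57 61]
```

```bash
cat > go.py <<'E'
import sys,numpy as np
from scipy.spatial.transform import Rotation as Ro
from rig import sensors
def info(target=None,yaw=None):
    s=sensors.get_state();R=Ro.from_euler('xyz',s["tool_rot"]);p=s["tcp_pos"]
    print("t",round(s["t"],2),"tcp",(p*1e3).round(1),"rpy",np.degrees(s["tool_rot"]).round(2),"F",np.round(s["force"],1),"M",np.round(s["moment"],2),"w",round(s["gripper_width"]*1e3,1),"q6",round(s["joint_positions"][5],2))
    if target is not None: print("tool shift cm",(R.inv().apply(np.array(target)/1e3-p)*100).round(2))
    if yaw is not None: print("rz deg",((np.degrees(s["tool_rot"][2])-yaw+180)%360-180).round(2))
if __name__=="__main__":
    a=[float(v) for v in sys.argv[1:]];info(a[:3] or None,a[3] if len(a)>3 else None)
E
R='{"tx":-3.34,"ty":-3.68}'
python3 -m pendant '[{"tx":-3.34,"ty":-3.68},{"tx":-3.34,"ty":-3.68},{"tx":-3.34,"ty":-3.68},{"tx":-3.34,"ty":-3.68},{"tx":-3.34,"ty":-3.68}]' >/dev/null
python3 -m pendant '[{"tx":-3.34,"ty":-3.68},{"tx":-3.34,"ty":-3.68},{"tx":-3.34,"ty":-3.68},{"tx":-3.34,"ty":-3.68},{"tx":-3.34,"ty":-3.68}]' >/dev/null
python3 -m pendant '[{"tx":-3.34,"ty":-3.68},{"tx":-3.34,"ty":-3.68},{"tx":-3.34,"ty":-3.68},{"tx":-3.34,"ty":-3.68},{"tx":-3.34,"ty":-3.68}]' >/dev/null
python3 -m pendant '[{"tx":-3.34,"ty":-3.68,"rz":-9.7},{"rz":-9.7},{"rz":-9.7},{"rz":-9.7},{"rz":-9.7}]'
python3 go.py 460 -279 130 214
```

```text
t 0.1 tcp [216.7 477.9 230.9] rpy [-1.7995e+02 -1.0000e-02  1.5560e+02] F [-0.1 -0.6 -0.6] M [-0.04 -0.02 -0.04] w 85.0 q6 1.42
tool shift cm [-53.42 -58.87  10.13]
rz deg -58.4invalid input
invalid input
invalid input
invalid input
```

```bash
python3 -m pendant '[{"tx":-3.34,"ty":-3.68,"tz":0,"rx":0,"ry":0,"rz":0,"claw":100},{"tx":-3.34,"ty":-3.68,"tz":0,"rx":0,"ry":0,"rz":0,"claw":100},{"tx":-3.34,"ty":-3.68,"tz":0,"rx":0,"ry":0,"rz":0,"claw":100},{"tx":-3.34,"ty":-3.68,"tz":0,"rx":0,"ry":0,"rz":0,"claw":100},{"tx":-3.34,"ty":-3.68,"tz":0,"rx":0,"ry":0,"rz":0,"claw":100}]'
python3 go.py 460 -279 130 214
```

```text
t: 0.72
tcp_pos: [0.293, 0.2401, 0.2312]
tool_rot: [-3.142, 0.0, 2.716]
force: [2.3, -0.8, -0.6]
gripper_width: 0.0857
gripper_force: 0.0
t 0.72 tcp [293.  240.1 231.2] rpy [-180.      0.    155.63] F [ 2.3 -0.8 -0.6] M [ 0.01 -0.02 -0.03] w 85.7 q6 0.9
tool shift cm [-36.63 -40.39  10.12]
rz deg -58.37
```

All keys are needed. Continuing.

```bash
python3 -m pendant '[{"tx":-3.34,"ty":-3.68,"tz":0,"rx":0,"ry":0,"rz":0,"claw":100},{"tx":-3.34,"ty":-3.68,"tz":0,"rx":0,"ry":0,"rz":0,"claw":100},{"tx":-3.34,"ty":-3.68,"tz":0,"rx":0,"ry":0,"rz":0,"claw":100},{"tx":-3.34,"ty":-3.68,"tz":0,"rx":0,"ry":0,"rz":0,"claw":100},{"tx":-3.34,"ty":-3.68,"tz":0,"rx":0,"ry":0,"rz":0,"claw":100}]' >/dev/null
python3 -m pendant '[{"tx":-3.34,"ty":-3.68,"tz":0,"rx":0,"ry":0,"rz":0,"claw":100},{"tx":-3.34,"ty":-3.68,"tz":0,"rx":0,"ry":0,"rz":0,"claw":100},{"tx":-3.34,"ty":-3.68,"tz":0,"rx":0,"ry":0,"rz":0,"claw":100},{"tx":-3.34,"ty":-3.68,"tz":0,"rx":0,"ry":0,"rz":0,"claw":100},{"tx":-3.34,"ty":-3.68,"tz":0,"rx":0,"ry":0,"rz":0,"claw":100}]' >/dev/null
python3 -m pendant '[{"tx":0,"ty":0,"tz":0,"rx":0,"ry":0,"rz":-9.73,"claw":100},{"tx":0,"ty":0,"tz":0,"rx":0,"ry":0,"rz":-9.73,"claw":100},{"tx":0,"ty":0,"tz":0,"rx":0,"ry":0,"rz":-9.73,"claw":100},{"tx":0,"ty":0,"tz":0,"rx":0,"ry":0,"rz":-9.73,"claw":100},{"tx":0,"ty":0,"tz":0,"rx":0,"ry":0,"rz":-9.73,"claw":100}]' >/dev/null
python3 -m pendant '[{"tx":0,"ty":0,"tz":0,"rx":0,"ry":0,"rz":-9.73,"claw":100}]'
python3 go.py 460 -279 120 214
python3 - <<'E'
from rig import vision
import cv2,pickle
f=vision.grab_frame("scene");pickle.dump(f,open("s1.pkl","wb"))
cv2.imwrite("pics/s1.png",cv2.resize(f["image"][150:280,340:500,::-1],None,fx=4,fy=4))
E
```

```text
t: 2.72
tcp_pos: [0.445, -0.2314, 0.231]
tool_rot: [3.141, -0.0, -2.543]
force: [0.0, 0.4, -0.5]
gripper_width: 0.0857
gripper_force: 0.0
t 2.73 tcp [ 445.  -231.4  231. ] rpy [ 1.7997e+02 -1.0000e-02 -1.4569e+02] F [ 0.   0.4 -0.5] M [ 0.03 -0.01  0.04] w 85.7 q6 -1.24
tool shift cm [ 1.44 -4.78 11.1 ]
rz deg 0.31
```

View pics/s1.png

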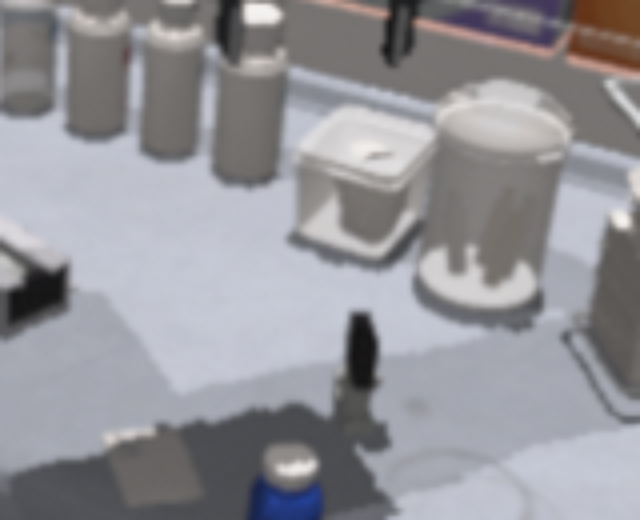

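The gripper's fingers hang above the nut and nothing else is close to its path. Descending.

```bash
python3 -m pendant '[{"tx":1.44,"ty":-4.78,"tz":2,"rx":0,"ry":0,"rz":0,"claw":100},{"tx":0,"ty":0,"tz":5,"rx":0,"ry":0,"rz":0,"claw":100},{"tx":0,"ty":0,"tz":5,"rx":0,"ry":0,"rz":0,"claw":100},{"tx":0,"ty":0,"tz":4.5,"rx":0,"ry":0,"rz":0,"claw":100},{"tx":0,"ty":0,"tz":3,"rx":0,"ry":0,"rz":0,"claw":100}]'
python3 go.py 460 -279 36 214
python3 - <<'E'
from rig import vision
import cv2,numpy as np
t=vision.grab_frame("top")["image"][165:245,400:490,::-1];f=vision.grab_frame("scene")["image"][200:280,385:475,::-1]
cv2.imwrite("pics/s2.png",cv2.resize(np.hstack([t,f]),None,fx=4.4,fy=4.4))
E
```

```text
t: 3.4
tcp_pos: [0.4591, -0.2786, 0.0342]
tool_rot: [3.14, -0.001, -2.552]
force: [-0.6, -0.1, -0.2]
gripper_width: 0.0853
gripper_force: 0.0
t 3.4 tcp [ 459.1 -278.6   34.2] rpy [ 1.7988e+02 -3.0000e-02 -1.4619e+02] F [-0.6 -0.1 -0.2] M [-0.06 -0.01  0.  ] w 85.3 q6 -1.29
tool shift cm [-0.05 -0.08 -0.18]
rz deg -0.19
```

View pics/s2.png

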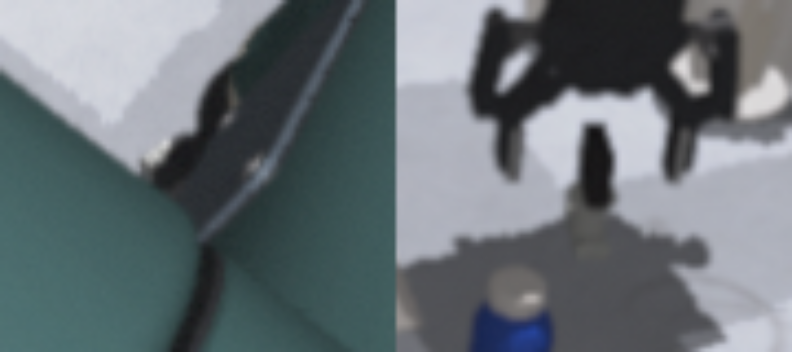

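The wing stands midway between the fingers. Closing.

```bash
python3 -m pendant '[{"tx":0,"ty":0,"tz":-0.2,"rx":0,"ry":0,"rz":0,"claw":0},{"tx":0,"ty":0,"tz":0,"rx":0,"ry":0,"rz":0,"claw":0},{"tx":0,"ty":0,"tz":0,"rx":0,"ry":0,"rz":0,"claw":0},{"tx":0,"ty":0,"tz":0,"rx":0,"ry":0,"rz":0,"claw":0},{"tx":0,"ty":0,"tz":0,"rx":0,"ry":0,"rz":0,"claw":0}]'
python3 -m pendant '[{"tx":0,"ty":0,"tz":0,"rx":0,"ry":0,"rz":0,"claw":0},{"tx":0,"ty":0,"tz":0,"rx":0,"ry":0,"rz":0,"claw":0}]'
python3 go.py 471 44.7 150 252.6
```

```text
t: 4.12
tcp_pos: [0.4601, -0.2794, 0.0389]
tool_rot: [-3.141, 0.0, -2.549]
force: [0.2, 1.0, 7.2]
gripper_width: 0.0132
gripper_force: 59.2
t: 4.38
tcp_pos: [0.4601, -0.2794, 0.0389]
tool_rot: [-3.141, 0.0, -2.549]
force: [-1.6, 0.9, 7.8]
gripper_width: 0.013
gripper_force: 59.2
t 4.38 tcp [ 460.1 -279.4   38.9] rpy [-1.7995e+02  1.0000e-02 -1.4602e+02] F [-1.6  0.9  7.8] M [ 0.2   0.29 -0.01] w 13.0 q6 -1.29
tool shift cm [-19.02  26.26 -11.13]
rz deg -38.62
```

```bash
python3 -m pendant '[{"tx":0,"ty":0,"tz":-3.7,"rx":0,"ry":0,"rz":0,"claw":0},{"tx":0,"ty":0,"tz":-3.7,"rx":0,"ry":0,"rz":0,"claw":0},{"tx":0,"ty":0,"tz":-3.7,"rx":0,"ry":0,"rz":0,"claw":0},{"tx":-2.72,"ty":3.75,"tz":0,"rx":0,"ry":0,"rz":0,"claw":0},{"tx":-2.72,"ty":3.75,"tz":0,"rx":0,"ry":0,"rz":0,"claw":0}]'
python3 -m pendant '[{"tx":-2.72,"ty":3.75,"tz":0,"rx":0,"ry":0,"rz":0,"claw":0},{"tx":-2.72,"ty":3.75,"tz":0,"rx":0,"ry":0,"rz":0,"claw":0},{"tx":-2.72,"ty":3.75,"tz":0,"rx":0,"ry":0,"rz":0,"claw":0},{"tx":-2.72,"ty":3.75,"tz":0,"rx":0,"ry":0,"rz":0,"claw":0},{"tx":-2.72,"ty":3.75,"tz":0,"rx":0,"ry":0,"rz":0,"claw":0}]' >/dev/null
python3 -m pendant '[{"tx":0,"ty":0,"tz":0,"rx":0,"ry":0,"rz":-9.65,"claw":0},{"tx":0,"ty":0,"tz":0,"rx":0,"ry":0,"rz":-9.65,"claw":0},{"tx":0,"ty":0,"tz":0,"rx":0,"ry":0,"rz":-9.65,"claw":0},{"tx":0,"ty":0,"tz":0,"rx":0,"ry":0,"rz":-9.65,"claw":0},{"tx":0,"ty":0,"tz":0,"rx":0,"ry":0,"rz":0,"claw":0}]'
python3 go.py 471 44.7 95 252.6
```

```text
t: 5.0
tcp_pos: [0.463, -0.1858, 0.1496]
tool_rot: [-3.141, 0.0, -2.55]
force: [0.8, 0.3, -0.9]
gripper_width: 0.0131
gripper_force: 59.3
t: 6.25
tcp_pos: [0.4709, 0.0449, 0.1493]
tool_rot: [3.141, -0.0, -1.876]
force: [-0.7, 0.5, -2.9]
gripper_width: 0.0134
gripper_force: 59.5
t 6.25 tcp [470.9  44.9 149.3] rpy [ 179.99   -0.   -107.48] F [-0.7  0.5 -2.9] M [ 0.04  0.02 -0.05] w 13.4 q6 -1.34
tool shift cm [ 0.02 -0.02  5.43]
rz deg -0.08
```

```bash
python3 -m pendant '[{"tx":0,"ty":0,"tz":2.7,"rx":0,"ry":0,"rz":0,"claw":0},{"tx":0,"ty":0,"tz":2.7,"rx":0,"ry":0,"rz":0,"claw":0},{"tx":0,"ty":0,"tz":0,"rx":0,"ry":0,"rz":0,"claw":0}]'
python3 - <<'E'
from rig import vision
import cv2,numpy as np,pickle
T=vision.grab_frame("top");S=vision.grab_frame("scene");pickle.dump((T,S),open("s3.pkl","wb"))
t=T["image"][165:245,240:370,::-1];f=S["image"][155:245,275:375,::-1]
a=cv2.resize(t,None,fx=5,fy=5,interpolation=cv2.INTER_CUBIC);b=cv2.resize(f,None,fx=8,fy=6.4,interpolation=cv2.INTER_CUBIC)
b=cv2.resize(f,None,fx=6.6,fy=6.6,interpolation=cv2.INTER_CUBIC)
cv2.imwrite("pics/s3.png",b)
E
```

```text
t: 6.62
tcp_pos: [0.4699, 0.0449, 0.0942]
tool_rot: [3.139, -0.001, -1.878]
force: [-0.6, -0.8, -1.0]
gripper_width: 0.0134
gripper_force: 59.3
```

View pics/s3.png

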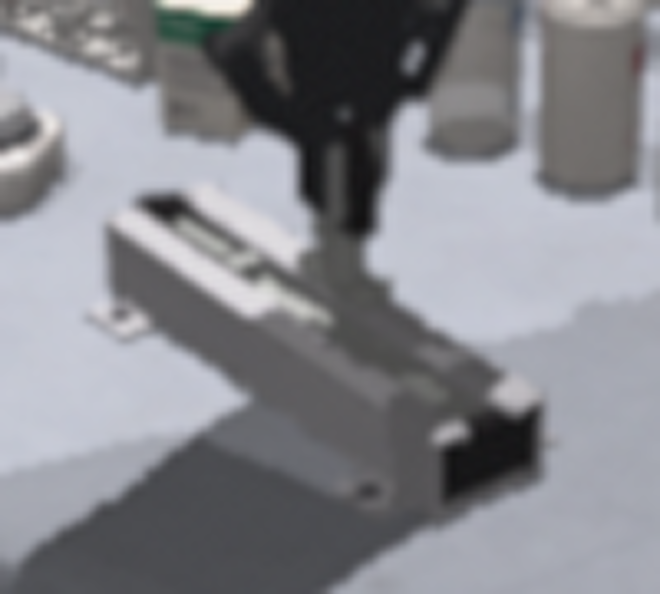

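The nut hangs above the slot: stem near crop (338,265), near-end slot middle near (482,412), buffer near (165,208). I'll compare these with the projections.

Run:
```python
import pickle,numpy as np
from h import *
T,S=pickle.load(open("s3.pkl","rb"))
a=np.radians(72.6);yv=np.array([np.cos(a),np.sin(a),0]);xv=np.array([yv[1],-yv[0],0]);o=np.array([.4768,.0638,0])
def P(x,y,z):
    X=o+xv*x+yv*y+[0,0,z];p=px(S,X);return ((p-[275,155]+.5)*6.6-.5).round(0)
for q in[(0,-.125,.04),(.011,-.125,.036),(-.011,-.125,.036),(.03,-.125,.04),(-.03,-.125,.04),(-.03,-.125,0),(.03,-.125,0),(-.03,.125,.04),(.03,.125,.04)]:print(q,P(*q))
tcp=np.array([.4699,.0449,.0942])
for dz in(0,-.005,-.01,-.0279,-.0389):
    for e in(-.01,0,.01):
        p=px(S,tcp+yv*e+[0,0,dz]);print(dz,e,((p-[275,155]+.5)*6.6-.5).round(0),end=' ')
    print()
cv2.imwrite("pics/s4.png",cv2.resize(np.hstack([S["image"][185:220,310:350,::-1]]),None,fx=14,fy=14,interpolation=cv2.INTER_CUBIC))
```

```text
(0, -0.125, 0.04) [502. 417.]
(0.011, -0.125, 0.036) [522. 416.]
(-0.011, -0.125, 0.036) [481. 434.]
(0.03, -0.125, 0.04) [556. 393.]
(-0.03, -0.125, 0.04) [446. 441.]
(-0.03, -0.125, 0) [445. 522.]
(0.03, -0.125, 0) [554. 473.]
(-0.03, 0.125, 0.04) [109. 216.]
(0.03, 0.125, 0.04) [213. 180.]
0 -0.01 [359. 218.] 0 0 [345. 209.] 0 0.01 [331. 201.] 
-0.005 -0.01 [359. 228.] -0.005 0 [345. 220.] -0.005 0.01 [331. 211.] 
-0.01 -0.01 [359. 239.] -0.01 0 [345. 230.] -0.01 0.01 [331. 221.] 
-0.0279 -0.01 [359. 275.] -0.0279 0 [345. 266.] -0.0279 0.01 [331. 257.] 
-0.0389 -0.01 [360. 297.] -0.0389 0 [346. 288.] -0.0389 0.01 [332. 279.]
```

View pics/s4.png

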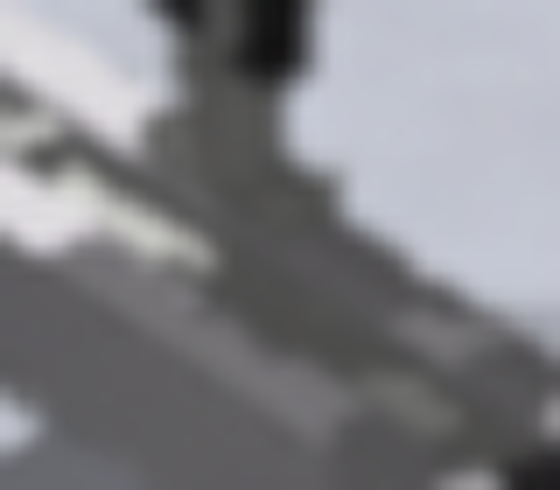

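```bash
python3 -m pendant '[{"tx":0,"ty":0,"tz":1.2,"rx":0,"ry":0,"rz":0,"claw":0},{"tx":0,"ty":0,"tz":0.3,"rx":0,"ry":0,"rz":0,"claw":0},{"tx":0,"ty":0,"tz":0.3,"rx":0,"ry":0,"rz":0,"claw":0},{"tx":0,"ty":0,"tz":0,"rx":0,"ry":0,"rz":0,"claw":0}]'
python3 go.py
```

```text
t: 7.22
tcp_pos: [0.471, 0.0449, 0.0772]
tool_rot: [3.141, -0.0, -1.875]
force: [-0.4, -0.4, -2.3]
gripper_width: 0.0131
gripper_force: 59.5
t 7.22 tcp [471.   44.9  77.2] rpy [ 179.99   -0.   -107.42] F [-0.4 -0.4 -2.3] M [-0.01  0.01  0.06] w 13.1 q6 -1.34
```

```bash
for i in 1 2 3; do python3 -m pendant '[{"tx":0,"ty":0,"tz":0.3,"rx":0,"ry":0,"rz":0,"claw":0},{"tx":0,"ty":0,"tz":0,"rx":0,"ry":0,"rz":0,"claw":0}]' | sed -n '2p;4p'; done; python3 go.py
```

```text
tcp_pos: [0.471, 0.0449, 0.0742]
force: [0.6, -0.3, -1.3]
tcp_pos: [0.471, 0.0449, 0.0711]
force: [-0.8, 0.4, -1.7]
tcp_pos: [0.4709, 0.0449, 0.0681]
force: [-0.1, 0.4, -2.0]
t 7.97 tcp [470.9  44.9  68.1] rpy [ 1.7998e+02 -1.0000e-02 -1.0742e+02] F [-0.1  0.4 -2. ] M [0.04 0.07 0.  ] w 13.2 q6 -1.34
```

```bash
for i in 1 2 3 4; do python3 -m pendant '[{"tx":0,"ty":0,"tz":0.25,"rx":0,"ry":0,"rz":0,"claw":0},{"tx":0,"ty":0,"tz":0,"rx":0,"ry":0,"rz":0,"claw":0}]' | sed -n '2p;4p'; done; python3 go.py
```

```text
tcp_pos: [0.4708, 0.0449, 0.0655]
force: [-2.0, 0.7, -2.6]
tcp_pos: [0.4709, 0.0449, 0.0633]
force: [-3.0, -0.3, 3.4]
tcp_pos: [0.4709, 0.0449, 0.0609]
force: [-3.3, 0.6, 5.8]
tcp_pos: [0.471, 0.0449, 0.0585]
force: [-3.7, 1.0, 7.2]
t 8.97 tcp [471.   44.9  58.5] rpy [-180.      0.   -107.41] F [-3.7  1.   7.2] M [0.18 1.07 0.03] w 13.3 q6 -1.34
```

```bash
python3 -m pendant '[{"tx":0,"ty":0.1,"tz":0.15,"rx":0,"ry":0,"rz":0,"claw":0},{"tx":0,"ty":0,"tz":0,"rx":0,"ry":0,"rz":0,"claw":0}]' | sed -n '2p;4p';python3 go.py; python3 -m pendant '[{"tx":0,"ty":0.05,"tz":0,"rx":0,"ry":0,"rz":0,"claw":0},{"tx":0,"ty":0,"tz":0,"rx":0,"ry":0,"rz":0,"claw":0}]' | sed -n '2p;4p'; python3 go.py
```

```text
tcp_pos: [0.4708, 0.045, 0.0573]
force: [-2.3, -1.1, 8.3]
t 9.22 tcp [470.8  45.   57.3] rpy [-179.9    -0.   -107.42] F [-2.3 -1.1  8.3] M [-0.14  0.51  0.01] w 12.7 q6 -1.34
tcp_pos: [0.4708, 0.045, 0.0575]
force: [-1.3, -1.6, 8.8]
t 9.47 tcp [470.8  45.   57.5] rpy [-179.85    0.   -107.43] F [-1.3 -1.6  8.8] M [-0.22  0.16  0.03] w 13.2 q6 -1.34
```

```bash
for i in 1 2; do python3 -m pendant '[{"tx":0,"ty":0,"tz":0,"rx":0,"ry":0,"rz":7,"claw":0},{"tx":0,"ty":0,"tz":0,"rx":0,"ry":0,"rz":8,"claw":0},{"tx":0,"ty":0,"tz":0,"rx":0,"ry":0,"rz":0,"claw":0}]' | sed -n '2p;4p';python3 go.py;done
```

```text
tcp_pos: [0.4707, 0.0452, 0.0575]
force: [-2.0, 0.4, 9.8]
t 9.85 tcp [470.7  45.2  57.5] rpy [-1.7988e+02  6.0000e-02 -1.2254e+02] F [-2.   0.4  9.8] M [ 0.09  0.39 -0.07] w 12.9 q6 -1.08
tcp_pos: [0.4707, 0.0453, 0.0575]
force: [-2.1, 0.6, 9.5]
t 10.22 tcp [470.7  45.3  57.5] rpy [-1.7991e+02  9.0000e-02 -1.3754e+02] F [-2.1  0.6  9.5] M [ 0.16  0.33 -0.11] w 13.2 q6 -0.82
```

```bash
for i in 1 2 3 4; do python3 -m pendant '[{"tx":0,"ty":0,"tz":0,"rx":0,"ry":0,"rz":7,"claw":0},{"tx":0,"ty":0,"tz":0,"rx":0,"ry":0,"rz":8,"claw":0},{"tx":0,"ty":0,"tz":0,"rx":0,"ry":0,"rz":0,"claw":0}]' >/dev/null;python3 go.py;done
```

```text
t 10.6 tcp [470.6  45.3  57.5] rpy [-1.7994e+02  1.1000e-01 -1.5254e+02] F [-2.6  0.7  9.7] M [ 0.19  0.34 -0.06] w 13.3 q6 -0.56
t 10.97 tcp [470.6  45.3  57.5] rpy [-1.7997e+02  1.2000e-01 -1.6754e+02] F [-2.   0.2 10.3] M [ 0.14  0.46 -0.12] w 13.3 q6 -0.29
t 11.35 tcp [470.6  45.3  57.4] rpy [1.8000e+02 1.2000e-01 1.7746e+02] F [-1.2  0.3 10.4] M [ 0.2   0.43 -0.04] w 13.3 q6 -0.03
t 11.72 tcp [470.6  45.3  57.5] rpy [1.7997e+02 1.2000e-01 1.6246e+02] F [-2.1  1.6  9.6] M [ 0.21  0.47 -0.05] w 12.7 q6 0.23
```

```bash
for i in 1 2; do python3 -m pendant '[{"tx":0,"ty":0.4,"tz":0,"rx":0,"ry":0,"rz":0,"claw":0},{"tx":0,"ty":0.4,"tz":0,"rx":0,"ry":0,"rz":0,"claw":0},{"tx":0,"ty":0.4,"tz":0,"rx":0,"ry":0,"rz":0,"claw":0},{"tx":0,"ty":0,"tz":0,"rx":0,"ry":0,"rz":0,"claw":0}]' >/dev/null;python3 go.py;done
```

```text
t 12.22 tcp [474.   56.3  57.4] rpy [-1.7994e+02  1.2000e-01  1.6258e+02] F [-2.5 -2.5 10.1] M [-0.78  0.68 -0.06] w 13.1 q6 0.25
t 12.72 tcp [477.7  67.8  57.4] rpy [-1.7995e+02  1.2000e-01  1.6258e+02] F [-3.  -3.9 10.6] M [-0.79  0.57  0.03] w 13.1 q6 0.28
```

```bash
python3 -m pendant '[{"tx":0,"ty":0.4,"tz":0,"rx":0,"ry":0,"rz":0,"claw":0},{"tx":0,"ty":0.4,"tz":0,"rx":0,"ry":0,"rz":0,"claw":0},{"tx":0,"ty":0.4,"tz":0,"rx":0,"ry":0,"rz":0,"claw":0},{"tx":0,"ty":0,"tz":0,"rx":0,"ry":0,"rz":0,"claw":0}]' >/dev/null;python3 go.py
for i in 1 2 3 4; do python3 -m pendant '[{"tx":0,"ty":0.15,"tz":0,"rx":0,"ry":0,"rz":0,"claw":0},{"tx":0,"ty":0.15,"tz":0,"rx":0,"ry":0,"rz":0,"claw":0}]' >/dev/null;python3 go.py;done
```

```text
t 13.22 tcp [481.3  79.3  57.5] rpy [-1.7995e+02  1.3000e-01  1.6258e+02] F [-1.7 -3.2  9.1] M [-0.8   0.52 -0.04] w 13.0 q6 0.3
t 13.47 tcp [482.1  81.8  57.4] rpy [-1.7992e+02  1.3000e-01  1.6256e+02] F [-2.1 -5.9 10.1] M [-1.36  0.67 -0.01] w 13.1 q6 0.31
t 13.72 tcp [483.   84.6  57.4] rpy [-1.7992e+02  1.3000e-01  1.6255e+02] F [-1.9 -5.8 10.2] M [-1.39  0.64  0.03] w 13.3 q6 0.31
t 13.97 tcp [483.9  87.5  57.4] rpy [-1.7992e+02  1.3000e-01  1.6255e+02] F [-2.1 -6.1  9.6] M [-1.31  0.64  0.07] w 13.1 q6 0.32
t 14.22 tcp [484.9  90.4  57.5] rpy [-1.7993e+02  1.4000e-01  1.6256e+02] F [-1.5 -5.2  9.7] M [-1.33  0.6  -0.08] w 13.5 q6 0.32
```

```bash
for i in 1 2 3 4 5 6; do python3 -m pendant '[{"tx":0,"ty":0.1,"tz":0,"rx":0,"ry":0,"rz":0,"claw":0},{"tx":0,"ty":0.1,"tz":0,"rx":0,"ry":0,"rz":0,"claw":0}]' | sed -n '2p;4p';done;python3 go.py
```

```text
tcp_pos: [0.4855, 0.0923, 0.0574]
force: [-1.6, -5.4, 10.2]
tcp_pos: [0.486, 0.0942, 0.0575]
force: [-1.7, -6.0, 9.3]
tcp_pos: [0.4867, 0.0961, 0.0574]
force: [-2.0, -6.6, 9.3]
tcp_pos: [0.4873, 0.098, 0.0575]
force: [-2.3, -5.1, 10.5]
tcp_pos: [0.4878, 0.1, 0.0574]
force: [-1.8, -5.8, 9.2]
tcp_pos: [0.4885, 0.1019, 0.0575]
force: [-1.5, -5.7, 9.1]
t 15.72 tcp [488.5 101.9  57.5] rpy [-1.7993e+02  1.4000e-01  1.6256e+02] F [-1.5 -5.7  9.1] M [-1.3  0.6  0. ] w 13.5 q6 0.35
```

```bash
for i in 1 2 3 4; do python3 -m pendant '[{"tx":0,"ty":0.1,"tz":0,"rx":0,"ry":0,"rz":0,"claw":0},{"tx":0,"ty":0,"tz":0,"rx":0,"ry":0,"rz":0,"claw":0}]' | sed -n '2p;4p';done;python3 go.py
```

```text
tcp_pos: [0.4888, 0.1029, 0.0574]
force: [-2.0, -5.6, 9.6]
tcp_pos: [0.489, 0.1036, 0.0574]
force: [-3.6, -7.0, 10.6]
tcp_pos: [0.4893, 0.1044, 0.0575]
force: [-2.1, -8.4, 11.2]
tcp_pos: [0.4895, 0.1053, 0.0575]
force: [-2.8, -8.5, 11.2]
t 16.73 tcp [489.5 105.3  57.5] rpy [-1.7987e+02  1.5000e-01  1.6255e+02] F [-2.8 -8.5 11.2] M [-2.11  0.66 -0.07] w 13.2 q6 0.36
```

```bash
for i in 1 2 3 4 5; do python3 -m pendant '[{"tx":0,"ty":0,"tz":-0.1,"rx":0,"ry":0,"rz":0,"claw":0},{"tx":0,"ty":0,"tz":0,"rx":0,"ry":0,"rz":0,"claw":0}]' | sed -n '2p;4p';done;python3 go.py
```

```text
tcp_pos: [0.4895, 0.1053, 0.0584]
force: [-2.0, -8.9, 8.8]
tcp_pos: [0.4895, 0.1052, 0.0593]
force: [-2.2, -8.2, 7.6]
tcp_pos: [0.4895, 0.1053, 0.0603]
force: [-1.6, -8.8, 6.6]
tcp_pos: [0.4895, 0.1053, 0.0613]
force: [-1.6, -8.4, 6.6]
tcp_pos: [0.4895, 0.1054, 0.0622]
force: [-1.0, -7.8, 5.6]
t 17.98 tcp [489.5 105.4  62.2] rpy [-1.7988e+02  1.2000e-01  1.6255e+02] F [-1.  -7.8  5.6] M [-1.83  0.37 -0.01] w 13.2 q6 0.36
```

```bash
for i in 1 2 3; do python3 -m pendant '[{"tx":0,"ty":0,"tz":-0.05,"rx":0,"ry":0,"rz":0,"claw":0},{"tx":0,"ty":0,"tz":0,"rx":0,"ry":0,"rz":0,"claw":0}]' | sed -n '2p;4p';done;python3 go.py
```

```text
tcp_pos: [0.4895, 0.1053, 0.0627]
force: [-1.9, -7.3, 3.9]
tcp_pos: [0.4894, 0.1054, 0.063]
force: [-0.5, -7.9, 1.6]
tcp_pos: [0.4894, 0.1054, 0.0631]
force: [2.1, -7.0, -7.3]
t 18.73 tcp [489.4 105.4  63.1] rpy [-1.7988e+02  9.0000e-02  1.6255e+02] F [ 2.1 -7.  -7.3] M [-1.75 -0.4  -0.03] w 12.9 q6 0.36
```

```bash
python3 -m pendant '[{"tx":0,"ty":-0.05,"tz":0.04,"rx":0,"ry":0,"rz":0,"claw":0},{"tx":0,"ty":0,"tz":0,"rx":0,"ry":0,"rz":0,"claw":0}]' | sed -n '2p;4p'
python3 -m pendant '[{"tx":0,"ty":-0.05,"tz":0,"rx":0,"ry":0,"rz":0,"claw":0},{"tx":0,"ty":0,"tz":0,"rx":0,"ry":0,"rz":0,"claw":0}]' | sed -n '2p;4p';python3 go.py
```

```text
tcp_pos: [0.4894, 0.1052, 0.063]
force: [1.7, -5.5, -0.7]
tcp_pos: [0.4893, 0.1051, 0.0631]
force: [4.4, -4.3, -2.7]
t 19.23 tcp [489.3 105.1  63.1] rpy [-1.7999e+02  9.0000e-02  1.6257e+02] F [ 4.4 -4.3 -2.7] M [-1.04 -0.68 -0.03] w 13.4 q6 0.35
```

```bash
python3 -m pendant '[{"tx":0,"ty":0,"tz":0,"rx":0,"ry":0,"rz":0,"claw":40},{"tx":0,"ty":0,"tz":0,"rx":0,"ry":0,"rz":0,"claw":40},{"tx":0,"ty":0,"tz":0,"rx":0,"ry":0,"rz":0,"claw":40},{"tx":0,"ty":0,"tz":0,"rx":0,"ry":0,"rz":0,"claw":40}]' ;python3 go.py 489 105 75
```

```text
t: 19.73
tcp_pos: [0.4884, 0.1055, 0.0629]
tool_rot: [3.141, -0.0, 2.838]
force: [-1.0, 0.2, 0.2]
gripper_width: 0.0342
gripper_force: 0.0
t 19.73 tcp [488.4 105.5  62.9] rpy [ 1.7999e+02 -1.0000e-02  1.6259e+02] F [-1.   0.2  0.2] M [-0.02  0.04  0.01] w 34.2 q6 0.35
tool shift cm [-0.07 -0.03 -1.21]
```

Released with no residual force. I'll lift clear and take a look.

```bash
python3 -m pendant '[{"tx":0,"ty":0,"tz":-2,"rx":0,"ry":0,"rz":0,"claw":40},{"tx":0,"ty":0,"tz":-4,"rx":0,"ry":0,"rz":0,"claw":40},{"tx":0,"ty":0,"tz":-5,"rx":0,"ry":0,"rz":0,"claw":40},{"tx":0,"ty":0,"tz":-3,"rx":0,"ry":0,"rz":0,"claw":40},{"tx":0,"ty":0,"tz":0,"rx":0,"ry":0,"rz":0,"claw":40}]' >/dev/null
python3 - <<'E'
from rig import vision
from h import *
S=vision.grab_frame("scene")
cv2.imwrite("pics/s5.png",cv2.resize(S["image"][165:225,285:365,::-1],None,fx=10,fy=10,interpolation=cv2.INTER_CUBIC))
print(((px(S,[.4893,.1051,.0944])-[285,165])*10).round())
E
```

```text
[288. 133.]
```

View pics/s5.png

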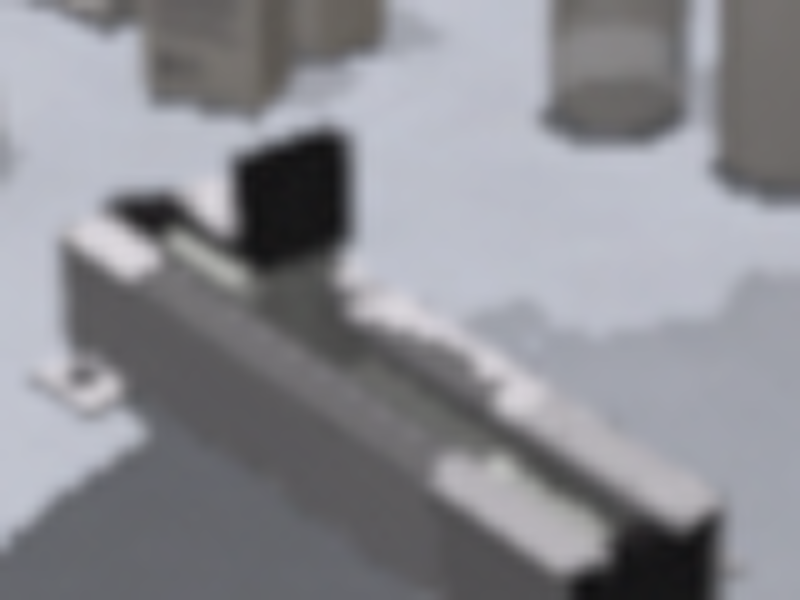

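The nut stands upright and crosswise, with its grooves up at the lips. Its position matches the release point, with the plunger about 2 mm compressed. Handing in.

```bash
python3 -c "
from rig import ctrl
print(ctrl.job_done())"
```

```text
the job is handed in; nothing more can be done
None
```

I fitted the nut crosswise in the rail with its grooves up on the lips, let go with the plunger about 2 mm compressed, and handed the job in at about 20 s. No verdict came back, and I judged the plunger contact from the forces before release rather than checking it afterwards.

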